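Close and pin the clay extruder's gate

TASK

Lock up the bench clay extruder so it is ready to press: swing its gate shut, take the linch pin from the die rack and push it down through the hole in the tongue, past the sprung keeper, until its head sits on the tongue, with its ring to the front of the machine. Then let go and flip the ring down round the tongue and over the pin end so that it snaps shut, leaving the other things on the bench where they are.

Things in the scene. Friction and masses are not known exactly. Their poses are not given: they have to be found in the camera images.
- extruder: Green clay extruder, fixed on a plywood board 260 x 210 x 18 mm. Origin on the bench under the middle of its front flange face; x points back along the barrel to the hand wheel, z up, so its front is the -x side. Barrel axis 96 mm above the bench, nothing higher than 162 mm. Gate hinge on the -y side, tongue on the +y side.
- tongue_hole (a point): Centre of the upper mouth of the 12.5 mm vertical through hole in the fixed steel tongue, 103 mm above the bench; axes as the extruder's. The tongue is 28 mm wide (y), 14 mm thick and ends 18 mm in front (-x) of the hole. Nothing stands above it.
- gate (a joint): Angle of the swing gate about its vertical hinge, rad: 0 shut against the flange, growing (counter-clockwise from above) as the free end swings out to the front, at most 1.3. Slight friction keeps it where it is left.
- gate_hinge (a point): Point on the gate's vertical hinge axis, 96 mm above the bench. Shut, the gate runs from here along the extruder's +y. It is a green disc 116 mm across and 10 mm thick, centred 78 mm from the axis, its front face 5 mm in front of the axis; the steel keeper goes on from its far edge.
- keeper_notch (a point): Middle of the notch's bottom edge, front face of the steel keeper (6 mm thick, 183 mm from the hinge). With the gate shut the tongue stands in the notch, and the keeper under it springs 3 mm too far forward: over the last 25 mm the pin's taper must wedge it back, about 5 to 15 N downward, up to 7 N sideways.
- die_rack: Fixed hardwood block 106 x 90 mm, 52 mm high, with the pin's stowage hole and, standing in a slot 52 mm behind (+x of) the hole, a brass die disc 104 mm high. Origin on the bench under the hole, 35 mm from the front edge.
- linch_pin: Linch pin, 0.18 kg, upright in the rack at first. Origin on the shank axis at the underside of the head, z up along the pin. Shank 11 mm thick and 44 mm long, its last 9 mm tapering to 3.6 mm. Yellow head 12 mm (x) by 20 mm (y), 38 mm high. Its ring, hinged along y 6 mm above the origin, stands out to -x while open.
- pin_tip (a point): Centre of the pin's lower end, 44 mm below its origin.
- pin_ring (a joint): Angle of the ring on the pin, rad: 1.66 open (about level, wire at most 14 mm above the pin's origin), 0 shut (hanging in the plane of the shank, its end past the pin tip). An over-centre spring throws it to either stop from dead centre at 0.83; moving it takes about 1 N at its end.
- ring_end (a point): Middle of the ring's wire at the far end, 55 mm from its hinge. The ring is 60 mm across, of 4.5 mm wire.
- tub_sky: Light blue tub with white lid, 67 mm across, 57 mm high; origin at the middle of its underside. Not to be moved.
- tub_ochre: Ochre tub with white lid, 67 mm across, 62 mm high; origin at the middle of its underside. Not to be moved.
- slip_cup: Low beige tub with white lid, 79 mm across, 46 mm high; origin at the middle of its underside. Not to be moved.
- test_tile_4: Cream L-shaped glazed tile, 44 x 46 mm, 62 mm high; origin at the middle of its underside. Not to be moved.

How it is judged:
By the outcome, as a careful person would: the job done as asked, in the order asked, and still so for the second after the job is handed in, with the robot touching nothing.
It also fails if it takes over 69 s, if anything falls off the work surface, if the arm or the gripper's body presses on something with over 40 N, if the wrist force passes 120 N, or if a joint passes its speed limit or range.

ROBOT

A 6-joint arm with a two-finger parallel gripper is mounted at the origin on a cart in front of the work surface, level with it; the furniture and walls round the work are solid. World frame = base frame: x ahead of the robot, y to its left, z up, the work surface at z = 0. Lengths are in m, angles in rad, forces in N, time in s.
With the tool pointing down it reaches from about 0.35 to 0.775 m from the base axis. Payload 5.5 kg.
Tool frame: the origin (TCP) lies between the finger pads; the fingertips stand 8 mm ahead of it and the grasp point (between the pads) lies 11 mm behind it; z points along the fingers, x is the direction in which the jaws open and shut, and the axes are right-handed (so a half turn about z gives the same grasp; the last joint's range is limited). The gripper opens to 85 mm and grips with 20 to 120 N. Pads are 22 mm wide; open, the fingers measure 114 mm over their backs; the gripper's body (76 mm by 85 mm) begins 54 mm behind the grasp point. The pads swing forward as they close: fully open they stand 13 mm farther back than shut.
Start: joints at [1.091, 0.313, 0.046, 1.304, 0, 1.431], TCP at [0.192, 0.542, 0.239] pointing down, gripper open.
Joint ranges: [-2.76, 2.76], [-0.86, 1.69], [-1.03, 1.26], [-2.2, 2.34], [-1.47, 1.5], [-3.14, 3.14]. Speed limits (rad/s): [2.57, 2.57, 3.14, 3.14, 3.14, 3.14].

INTERFACE

Orientations are given as a rotation vector (axis times angle).
In Python, from cell import r, imaging gives the robot as it stands.
- The arm moves only by the shell command python3 -m inch 'ROWS'. ROWS is JSON, a list of rows, each a list of 7 numbers: the turn, a rotation vector about the world's x, y, z in degrees, then the shift along the world's x, y, z in mm, then the finger opening in mm, from 0 to 85.4. A call has exactly 5 rows; each row is the pose to reach, as a shift and turn from the pose measured when the call began; what a row does not reach only later rows make up. A row lasts 1/8 s, in which the tool goes at most 62.5 mm and 10.7 degrees, less where a joint would pass 70% of its speed; a pose out of reach is approached as far as the arm can. A call with a gripper value outside its range is refused whole. The fingers move at their own pace and stop on an object; the grip force is fixed at half the most. Time passes only in rows, so rows that repeat a pose let the fingers close, or fill a call up. It gives the time, the measured TCP pose, the force and the opening at its end, in the units of the state.
- r.observe(): the state, without advancing time (a new reading comes with each control period).
- imaging.camera(name): name is "side" or "top" or "wrist"; returns a dict with "pixels" (384x512x3 uint8, blue, green, red), "range_z" (384x512 float32, m along the optical axis (not along the pixel's ray), 0 where there is no reading), "camera_matrix" (3x3 intrinsics, pixels), "rvec" (rotation vector, rad) and "tvec" (3), from world to camera coordinates, as OpenCV has them. Camera axes: x right, y down, z forward; pixel columns grow to the right and rows downward; lengths in m; the calibration is good to about 2 mm. A picture is of the moment at which its call begins.
- r.sign_off(): hands the job in, once; it reports no verdict.
The state is a dict: "time": time; "joints": joint angles; "qvel": joint speeds; "joint_torque": joint torques, N m; "tool_pos": TCP position; "ee_rot": TCP orientation; "contact_force": force on the tool from outside, world axes, zero at the start; "torque": the same for the moment, N m; "opening": opening from 0.0 (shut) to 1.0 (fully open).
Only numpy, scipy, OpenCV 4.12 (cv2) and the standard library are available. Lean on these libraries where they do the work, as an engineer would, in place of code of your own. Each camera call takes 0.05 s, during which the arm holds its last target. There are 200 camera calls.

## Working session

There is one attempt and no reset: what is moved stays moved. The work goes in short steps, Python scripts to look and compute and a shell command to move; the robot and the scene stay as the last step left them, time stands still between calls to the robot, and variables do not carry over. Pictures are saved under pics/ and viewed, about 8 in all and at most 12, crops included, and the job is handed in when it is done.

```bash
ls; mkdir -p pics; cat > h.py <<'E'
import numpy as np, cv2
from cell import r, imaging
def cam(n, save=None):
    c=imaging.camera(n); R=cv2.Rodrigues(np.array(c["rvec"],float))[0]; t=np.array(c["tvec"],float).ravel()
    K=np.array(c["camera_matrix"]); z=c["range_z"]; v,u=np.mgrid[:384,:512]
    P=np.stack([(u-K[0,2])/K[0,0]*z,(v-K[1,2])/K[1,1]*z,z],-1)
    W=(P-t)@R; W[z==0]=np.nan
    if save: cv2.imwrite(save,c["pixels"])
    return c["pixels"],W,(K,R,t)
def proj(C,p):
    K,R,t=C; q=K@(R@np.array(p)+t); return q[:2]/q[2]
E
python3 - <<'E'
from h import *
for n in("top","side"):
    im,W,C=cam(n); np.savez(f"{n}0.npz",im=im,W=W,K=C[0],R=C[1],t=C[2]); 
    print(n,-C[1].T@C[2]); globals()[n]=im
cv2.imwrite("pics/a.png",cv2.resize(top,(800,600)));cv2.imwrite("pics/b.png",cv2.resize(side,(800,600)))
print(r.observe())
E
```

```text
pics
top [ 0.37104262 -0.09342363  1.31508938]
side [0.06621498 1.42708689 0.70432293]
{'time': 0.1, 'joints': array([1.09140336e+00, 3.13925244e-01, 4.50810976e-02, 1.30359695e+00,
       3.86607822e-05, 1.43119415e+00]), 'qvel': array([ 6.68323211e-05, -2.68659954e-03,  1.20573607e-03,  1.09678819e-03,
       -1.57721649e-03, -3.86851105e-04]), 'joint_torque': array([ 2.13553081e-03, -4.81726062e+01,  2.99245012e+01,  1.27118756e-02,
       -1.66647692e-04,  2.20287046e-05]), 'tool_pos': array([0.19143401, 0.54172571, 0.23849336]), 'ee_rot': array([ 2.56446997e+00,  1.81344275e+00, -2.32380023e-03]), 'contact_force': array([ 0.95221236, -0.39964371,  0.31524233]), 'torque': array([-0.03679397, -0.02205464, -0.00478394]), 'opening': 0.9994867054568568}
```

View pics/a.png

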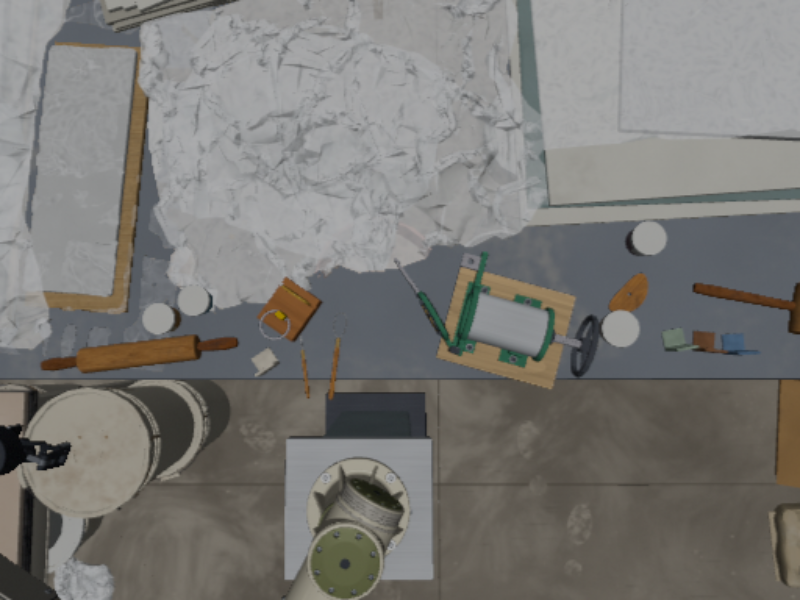

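View pics/b.png

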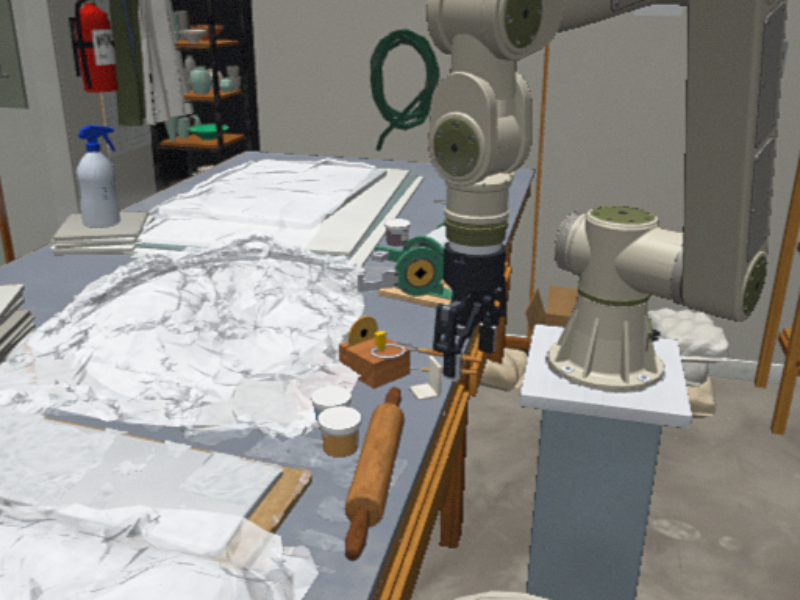

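The top view shows the rack with the yellow pin at about (280,315), its ring toward lower left. The extruder is at (505,325) with its front facing left, the hinge at about (455,348) and the open gate reaching to (398,262). The tongue is at about (470,260). I'll take coarse positions first, then look with the wrist camera.

```bash
python3 - <<'E'
import numpy as np,cv2
d=np.load("top0.npz");im=d["im"];W=d["W"]
hsv=cv2.cvtColor(im,cv2.COLOR_BGR2HSV)
def q(u,v): return (W[int(v*.64),int(u*.64)]*1000).round()
for n,p in dict(tongue=(470,260),gatetip=(398,262),gatemid=(430,310),hinge=(455,348),pin=(280,315),ring=(263,322),rack=(300,320),disc=(298,297),cornUL=(462,254),tile=(264,360),tubA=(195,300),tubB=(158,318),cup=(620,328)).items(): print(n,q(*p))
y=(hsv[...,0]>20)&(hsv[...,0]<35)&(hsv[...,1]>180)&(hsv[...,2]>150)
print("yellow",y.sum(),np.nanmedian(W[y],0),np.argwhere(y).mean(0)[::-1]/.64)
# green points high
g=(hsv[...,0]>55)&(hsv[...,0]<90)&(hsv[...,1]>100)
x,yy,z=W[...,0],W[...,1],W[...,2]
for v in range(165,240,5):
    print(v,[tuple((W[v,u,[0,1,2]]*1000).round().astype(int)) for u in np.where(g[v])[0] if u<330 and z[v,u]>.06][:9])
a=cv2.resize(im[150:260,240:400],(800,550),interpolation=cv2.INTER_CUBIC)
cv2.imwrite("pics/c.png",a)
E
```

```text
tongue [ 542. -244.    2.]
gatetip [525. -85. 104.]
gatemid [ 424. -150.  150.]
hinge [ 350. -201.  118.]
pin [418. 156.  92.]
ring [404. 213.  -2.]
rack [409. 120.  56.]
disc [452. 119. 103.]
cornUL [ 556. -227.   -4.]
tile [322. 208.  11.]
tubA [450. 349.  47.]
tubB [413. 419.  60.]
cup [ 392. -558.   41.]
yellow 13 [0.41765407 0.1563481  0.09045209] [279.08653846 314.30288462]
165 [(np.int64(530), np.int64(-260), np.int64(113)), (np.int64(531), np.int64(-263), np.int64(112)), (np.int64(532), np.int64(-268), np.int64(104))]
170 [(np.int64(515), np.int64(-254), np.int64(111)), (np.int64(515), np.int64(-257), np.int64(111)), (np.int64(515), np.int64(-260), np.int64(108))]
175 [(np.int64(499), np.int64(-247), np.int64(110)), (np.int64(499), np.int64(-250), np.int64(111)), (np.int64(499), np.int64(-254), np.int64(111)), (np.int64(499), np.int64(-257), np.int64(107))]
180 [(np.int64(483), np.int64(-244), np.int64(111)), (np.int64(483), np.int64(-247), np.int64(108)), (np.int64(482), np.int64(-250), np.int64(114))]
185 [(np.int64(469), np.int64(-237), np.int64(86)), (np.int64(465), np.in
[... 2495 characters left out ...]
84)), (np.int64(372), np.int64(-210), np.int64(124)), (np.int64(372), np.int64(-213), np.int64(129)), (np.int64(372), np.int64(-216), np.int64(128)), (np.int64(372), np.int64(-219), np.int64(130)), (np.int64(372), np.int64(-221), np.int64(135))]
220 [(np.int64(357), np.int64(-189), np.int64(113)), (np.int64(357), np.int64(-192), np.int64(111)), (np.int64(357), np.int64(-196), np.int64(108)), (np.int64(356), np.int64(-207), np.int64(87)), (np.int64(357), np.int64(-207), np.int64(117)), (np.int64(357), np.int64(-210), np.int64(117)), (np.int64(357), np.int64(-213), np.int64(121)), (np.int64(357), np.int64(-216), np.int64(120))]
225 [(np.int64(341), np.int64(-213), np.int64(123))]
230 []
235 []
```

View pics/c.png

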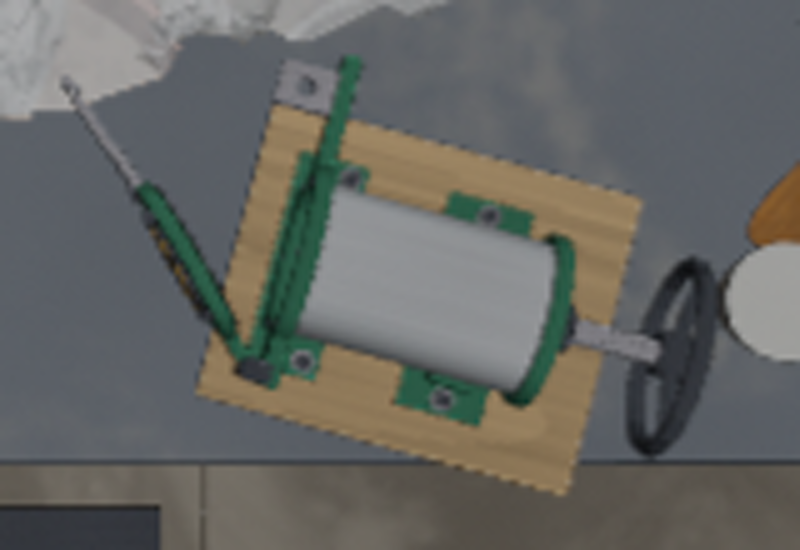

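Crop: the tongue hole is at crop (307,85), the hinge at (255,368) and the gate tip at (67,82). The extruder's y axis is at about -15° in the world and the gate is open about 0.85 rad. Next I move with fingers shut to the front side of the gate.

```bash
python3 -m inch '[[0,0,0,50,-40,0,0],[0,0,0,96,-82,0,0],[0,0,0,140,-126,0,0],[0,0,0,184,-170,0,0],[0,0,0,222,-220,0,0]]'
python3 -m inch '[[0,0,0,0,-60,0,0],[0,0,0,0,-120,0,0],[0,0,0,0,-180,0,0],[0,0,0,0,-240,0,0],[0,0,0,0,-300,0,0]]'
python3 - <<'E'
from h import *
d=np.load("top0.npz");K,R,t=d["K"],d["R"],d["t"]
def ray(u,v,z):
    c=-R.T@t; w=R.T@np.linalg.inv(K)@[u,v,1]; return c+w*(z-c[2])/w[2]
for n,u,v,z in [("hole",307,85,.103),("hinge",255,368,.118),("tip",67,82,.11),("bTL",275,105,.018),("bBL",200,392,.018),("bTR",640,200,.018),("bBR",565,495,.018)]:
    print(n,ray(240+(u+.5)/5-.5,150+(v+.5)/5-.5,z).round(4))
s=r.observe();print(s["tool_pos"],s["ee_rot"],s["joints"])
im,W,C=cam("wrist"); np.savez("w1.npz",im=im,W=W,K=C[0],R=C[1],t=C[2]); cv2.imwrite("pics/d.png",im)
E
```

```text
time: 0.72
tool_pos: [0.414, 0.3211, 0.2381]
ee_rot: [2.564, 1.814, -0.003]
contact_force: [0.6, 1.0, 0.1]
opening: -0.0
time: 1.35
tool_pos: [0.4135, 0.0193, 0.2379]
ee_rot: [2.564, 1.814, -0.002]
contact_force: [2.6, -0.6, 0.2]
opening: -0.003
hole [ 0.5266 -0.2357  0.103 ]
hinge [ 0.3467 -0.1996  0.118 ]
tip [ 0.5279 -0.0822  0.11  ]
bTL [ 0.5238 -0.2236  0.018 ]
bBL [ 0.3285 -0.1711  0.018 ]
bTR [ 0.4582 -0.4717  0.018 ]
bBR [ 0.259  -0.4166  0.018 ]
[0.41353588 0.01932028 0.23792191] [ 2.56398860e+00  1.81394141e+00 -2.45393714e-03] [-0.14657548  0.00250044 -0.32992055  1.2389364  -0.00167517  0.19277957]
```

View pics/d.png

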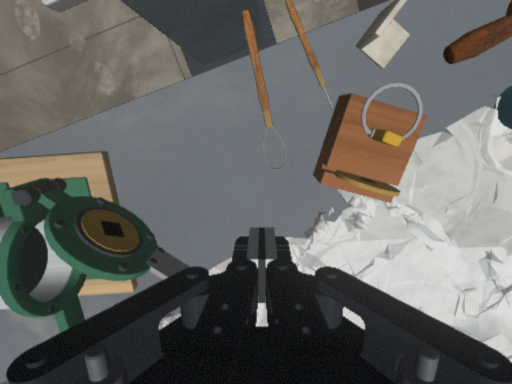

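The wrist view shows the gate disc at (100,235) with its keeper to (200,285), the pin head at (393,139) with its ring at (392,108), and the die disc at (360,180). Next I go down in front of the gate and push it shut.

```bash
python3 -m inch '[[0,0,0,5,-60,0,0],[0,0,0,10,-121,0,0],[0,0,0,10,-121,-55,0],[0,0,0,10,-121,-112,0],[0,0,0,10,-121,-120,0]]'
python3 -m inch '[[0,0,0,5,-12,0,0],[0,0,0,10,-24,0,0],[0,0,0,15,-37,0,0],[0,0,0,19,-49,0,0],[0,0,0,23,-60,0,0]]'
python3 -m inch '[[0,0,0,4,-11,0,0],[0,0,0,8,-21,0,0],[0,0,0,11,-30,0,0],[0,0,0,14,-36,0,0],[0,0,0,16,-41,0,0]]'
python3 - <<'E'
from h import *
d=np.load("w1.npz");im=d["im"];W=d["W"]
hsv=cv2.cvtColor(im,cv2.COLOR_BGR2HSV)
y=(hsv[...,0]>20)&(hsv[...,0]<32)&(hsv[...,1]>200)&(hsv[...,2]>150)
y[:100]=0
P=W[y];P=P[P[:,2]>.06];print(len(P),P.min(0),P.max(0));T=P[P[:,2]>.083];print("headtop",T.mean(0),cv2.minAreaRect((T[:,:2]*1000).astype(np.float32)))
B=W[60:215,300:440].reshape(-1,3);z=B[:,2]
s=B[(z>.046)&(z<.056)];print("rack",len(s),cv2.minAreaRect((s[:,:2]*1000).astype(np.float32)))
s=B[(z>.07)&(z<.11)&(B[:,0]>.43)];print("disc",s.mean(0),cv2.fitLine((s[:,:2]).astype(np.float32),2,0,.01,.01).ravel())
E
```

```text
time: 2.02
tool_pos: [0.4203, -0.1068, 0.1145]
ee_rot: [-2.569, -1.802, 0.014]
contact_force: [-0.8, 0.3, 1.0]
opening: 0.004
time: 2.65
tool_pos: [0.444, -0.1683, 0.1155]
ee_rot: [-2.572, -1.802, 0.014]
contact_force: [-2.4, 1.0, 4.9]
opening: 0.001
time: 3.28
tool_pos: [0.46, -0.2092, 0.1154]
ee_rot: [-2.571, -1.802, 0.013]
contact_force: [-2.2, 10.0, 3.0]
opening: 0.002Traceback (most recent call last):
  File "<stdin>", line 6, in <module>
    return umr_minimum(a, axis, None, out, keepdims, initial, where)
ValueError: zero-size array to reduction operation minimum which has no identity
```

```bash
python3 -m inch '[[0,0,0,1,-2,0,0],[0,0,0,2,-4,0,0],[0,0,0,2,-5,0,0],[0,0,0,2,-5,0,0],[0,0,0,2,-5,0,0]]'
python3 -m inch '[[0,0,0,8,30,0,0],[0,0,0,8,30,60,0],[0,0,0,8,30,120,0],[0,0,0,8,80,130,0],[0,0,0,8,130,130,0]]'
python3 - <<'E'
from h import *
d=np.load("w1.npz");im=d["im"];W=d["W"]
hsv=cv2.cvtColor(im,cv2.COLOR_BGR2HSV)
print(hsv[139,393],W[139,393],W[120,345],W[180,360])
im,W,C=cam("wrist"); np.savez("w2.npz",im=im,W=W,K=C[0],R=C[1],t=C[2]); cv2.imwrite("pics/e.png",im)
E
```

```text
time: 3.9
tool_pos: [0.4603, -0.2093, 0.115]
ee_rot: [-2.561, -1.801, 0.008]
contact_force: [-1.7, 15.9, 8.2]
opening: -0.004
time: 4.53
tool_pos: [0.4692, -0.079, 0.2466]
ee_rot: [-2.565, -1.8, 0.005]
contact_force: [0.8, -0.3, -0.9]
opening: -0.004
[ 21 178 195] [0.41514567 0.15838095 0.08972153] [0.38585222 0.12725609 0.05310995] [0.4467554  0.11803006 0.08609553]
```

View pics/e.png

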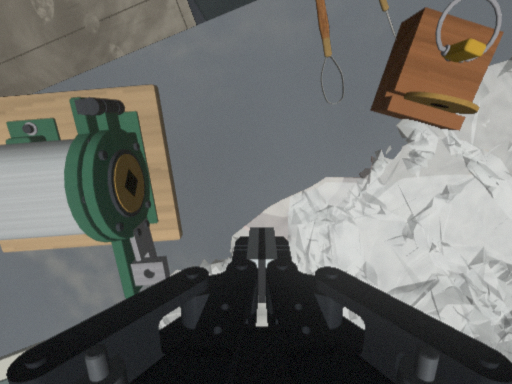

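The gate is now flush with the flange, with the tongue and its hole at (150,272). The pin head is at (465,50) with the ring at (470,25). Now I compute both poses.

```bash
python3 - <<'E'
import numpy as np,cv2
def ld(f):
    d=np.load(f);return d["im"],d["W"],d["K"],d["R"],d["t"]
for f in("w1.npz","w2.npz"):
    im,W,K,R,t=ld(f);c=-R.T@t;print(f,"cam",c.round(4))
    hsv=cv2.cvtColor(im,cv2.COLOR_BGR2HSV)
    y=(hsv[...,0]>18)&(hsv[...,0]<34)&(hsv[...,1]>140)&(W[...,2]>.06)&(W[...,0]<.445)&(W[...,1]>.13)
    P=W[y];print(len(P),P.min(0).round(4),P.max(0).round(4))
    T=P[P[:,2]>.086];print("top",len(T),T.mean(0).round(4),T.min(0).round(4),T.max(0).round(4),cv2.minAreaRect((T[:,:2]*1000).astype(np.float32)))
    m=(W[...,1]>.08)&(W[...,1]<.22)&(W[...,0]>.33)&(W[...,0]<.49)
    B=W[m];z=B[:,2]
    s=B[(z>.048)&(z<.055)];print("rack",len(s),cv2.minAreaRect((s[:,:2]*1000).astype(np.float32)))
    s=B[(z>.07)&(z<.11)&(B[:,0]>.435)];print("disc",s.mean(0),s.max(0),cv2.fitLine((s[:,:2]).astype(np.float32),2,0,.01,.01).ravel())
    y2=(W[...,2]>.054)&(W[...,2]<.075)&m&(hsv[...,1]<90);s=W[y2];print("ring",len(s),s.mean(0).round(4),s.min(0),s.max(0),cv2.minEnclosingCircle((s[:,:2]*1000).astype(np.float32)))
g=cv2.cvtColor(im,cv2.COLOR_BGR2GRAY)
print(g[262:284,138:164]);print((W[272,132:168,2]*1000).round())
def ray(u,v,z):
    w=R.T@np.linalg.inv(K)@[u,v,1]; return c+w*(z-c[2])/w[2]
w=g[264:281,142:160].astype(float);k=np.where(w<np.median(w)-25,1,0);vv,uu=np.mgrid[264:281,142:160]
print("hole",(uu*k).sum()/k.sum(),(vv*k).sum()/k.sum(),k.sum(),ray((uu*k).sum()/k.sum(),(vv*k).sum()/k.sum(),.103))
cv2.imwrite("pics/f.png",np.hstack([cv2.resize(im[215:315,90:190],(400,400),interpolation=2),cv2.resize(im[0:133,380:512],(400,400),interpolation=2)]))
E
```

```text
w1.npz cam [0.3455 0.0437 0.3727]
317 [0.4048 0.1479 0.0621] [0.4234 0.167  0.0916]
top 221 [0.4139 0.1572 0.0894] [0.4053 0.1483 0.0863] [0.4234 0.167  0.0916] ((414.105224609375, 157.40499877929688), (19.08612060546875, 11.542108535766602), 51.759666442871094)
rack 5902 ((429.27581787109375, 148.05368041992188), (90.80335998535156, 106.27239990234375), 55.405391693115234)
disc [0.45298385 0.12457923 0.09131727] [0.47503149 0.15807459 0.10541539] [0.5550276  0.83183193 0.45298386 0.12457924]
ring 705 [0.3914 0.1746 0.0628] [0.36323802 0.12463468 0.05459493] [0.47531604 0.20603899 0.07425659] ((419.35247802734375, 168.0871124267578), 56.68031692504883)
w2.npz cam [ 0.4023 -0.055   0.3819]
590 [0.4053 0.1471 0.0601] [0.4239 0.1675 0.092 ]
top 291 [0.4143 0.1564 0.0892] [0.4053 0.1475 0.0861] [0.4235 0.1675 0.092 ] ((414.01202392578125, 157.06756591796875), (19.370847702026367, 11.9537992477417), 52.11232376098633)
rack 6677 ((429.13433837890625, 148.28128051757812), (91.62981414794922, 106.719970703125), 55.41323471069336)
disc [0.45446426 0.12264211 0.0906812 ] [0.47814326 0.15492863
[... 2187 characters left out ...]
43 144 143 145 143 145 143 144 143 140 143 143 143 140 141 143 141 142
  144 143 144 140 130 103  81  56]
 [145 141 145 143 143 144 143 145 147 145 145 147 145 145 149 145 144 148
  148 142 138 104  84  57  39  30]
 [146 149 147 147 147 147 150 147 148 148 147 148 148 148 148 146 144 143
  134 105  86  56  40  28  19  24]
 [147 146 144 148 146 148 147 147 148 147 146 149 143 146 142 141 136 103
   83  53  38  28  19  28  23  28]]
[104. 103. 104. 103. 103. 103. 103. 103. 103. 103. 103. 103. 100.  97.
  97.  95.  94.  92.  92.  91.  90.  90. 102. 103. 103. 103. 103. 102.
 102. 104. 103. 103. 104. 101.  98.  95.]
hole 148.63636363636363 273.5064935064935 77 [ 0.52404181 -0.23465955  0.103     ]
```

View pics/f.png

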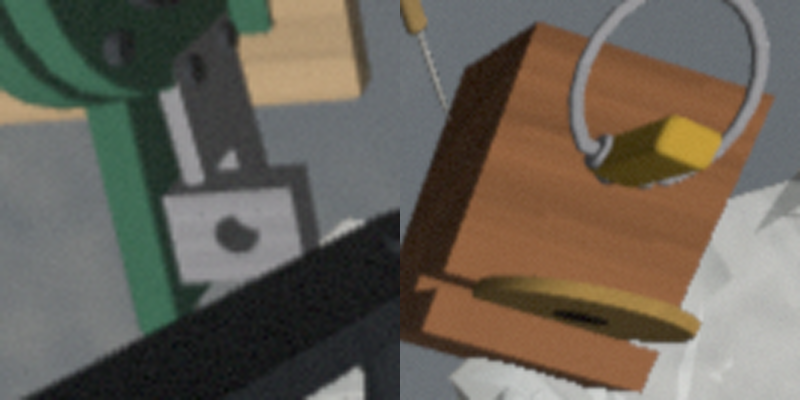

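The left crop shows the tongue above the keeper with the hole at wrist pixel (149,273). The right crop shows the yellow head with the ring out to its -x side, away from the die disc. Estimates:
- Pin at (414,157), x axis at -38°.
- Hole at about (524,-235), machine x axis at -105°.

I'll grip across the head's x faces, above the ring.

```bash
python3 -m inch '[[0,0,10,-11,47,0,42],[0,0,20,-22,94,0,42],[0,0,30,-33,141,0,42],[0,0,40,-44,188,-10,42],[0,0,50,-55,236,-20,42]]'
python3 -m inch '[[0,0,10,0,0,-20,42],[0,0,20,0,0,-40,42],[0,0,22,0,0,-60,42],[0,0,22,0,0,-60,42],[0,0,22,0,0,-60,42]]'
python3 - <<'E'
from h import *
s=r.observe();Rt=cv2.Rodrigues(s["ee_rot"])[0];print(s["tool_pos"],"yaw",np.degrees(np.arctan2(Rt[1,0],Rt[0,0])),"z",Rt[:,2],s["opening"])
im,W,C=cam("wrist")
K,R,t=C;c=-R.T@t;hsv=cv2.cvtColor(im,cv2.COLOR_BGR2HSV)
y=(hsv[...,0]>18)&(hsv[...,0]<34)&(hsv[...,1]>140)&(W[...,2]>.06)&(np.hypot(W[...,0]-.414,W[...,1]-.157)<.02)
P=W[y];T=P[P[:,2]>.086];print(len(T),T.max(0).round(4),T.min(0).round(4),cv2.minAreaRect((T[:,:2]*1000).astype(np.float32)))
cv2.imwrite("pics/g.png",im)
E
```

```text
time: 5.2
tool_pos: [0.4123, 0.1639, 0.2258]
ee_rot: [-1.548, -2.722, 0.012]
contact_force: [0.8, -0.2, -0.2]
opening: 0.495
time: 5.82
tool_pos: [0.4126, 0.1638, 0.1664]
ee_rot: [-1.002, -2.969, 0.015]
contact_force: [0.2, 0.2, -0.7]
opening: 0.492
[0.41260001 0.16378046 0.1663501 ] yaw 142.70540233532566 z [-0.01063765 -0.00652434 -0.99992213] 0.49215301897766794
334 [0.4237 0.1674 0.2483] [0.3983 0.1482 0.0861] ((411.00079345703125, 160.5622100830078), (19.52593421936035, 20.210453033447266), 49.22563934326172)
```

View pics/g.png

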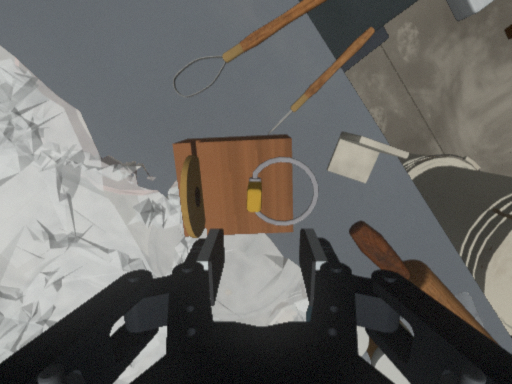

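The rack is square to the picture, with the head at (254,195) between the jaw lines and the ring to the right. I descend and grip.

```bash
python3 -m inch '[[0.4,-0.6,-0.5,1.5,-6.5,0,42],[0.4,-0.6,-0.5,1.5,-6.5,-30,42],[0.4,-0.6,-0.5,1.5,-6.5,-65,42],[0.4,-0.6,-0.5,1.5,-6.5,-85,42],[0.4,-0.6,-0.5,1.5,-6.5,-89.5,42]]'
python3 -m inch '[[0,0,0,0,0,0,42],[0,0,0,0,0,0,0],[0,0,0,0,0,0,0],[0,0,0,0,0,0,0],[0,0,0,0,0,0,0]]'
python3 -m inch '[[0,0,0,0,0,0,0],[0,0,0,0,0,0,0],[0,0,0,0,0,15,0],[0,0,0,0,0,35,0],[0,0,0,0,0,60,0]]'
python3 - <<'E'
from h import *
s=r.observe();Rt=cv2.Rodrigues(s["ee_rot"])[0];print(s["tool_pos"],"yaw",np.degrees(np.arctan2(Rt[1,0],Rt[0,0])),"z",Rt[:,2],s["opening"])
E
```

```text
time: 6.5
tool_pos: [0.4138, 0.1568, 0.0765]
ee_rot: [-1.018, -2.971, -0.0]
contact_force: [-0.5, 0.3, 0.4]
opening: 0.496
time: 7.12
tool_pos: [0.4148, 0.1569, 0.0776]
ee_rot: [1.018, 2.971, 0.002]
contact_force: [-0.0, -0.7, 6.3]
opening: 0.129
time: 7.75
tool_pos: [0.4139, 0.1568, 0.1374]
ee_rot: [-1.018, -2.971, -0.0]
contact_force: [-0.0, 0.4, -2.2]
opening: 0.125
[0.41387208 0.15678791 0.13736615] yaw 142.16604071482618 z [-6.54674567e-04  2.55557812e-04 -9.99999753e-01] 0.12499663274363261
```

Gripped: opening is 10.7 mm and the weight of the pin shows. I carry it up and over beyond the tongue, turning it -67°, then measure the hole from close by.

```bash
python3 -m inch '[[0,0,0,0,0,58,0],[0,0,-10,20,-40,85,0],[0,0,-20,50,-85,88,0],[0,0,-30,75,-130,88,0],[0,0,-40,100,-180,88,0]]'
python3 -m inch '[[0,0,-10,12,-45,0,0],[0,0,-20,24,-90,0,0],[0,0,-27,36,-135,0,0],[0,0,-27,45,-180,0,0],[0,0,-27,50,-222,0,0]]'
python3 -m inch '[[0,0,0,0,0,0,0],[0,0,0,0,0,0,0],[0,0,0,0,0,0,0],[0,0,0,0,0,0,0],[0,0,0,0,0,0,0]]'
python3 - <<'E'
from h import *
s=r.observe();Rt=cv2.Rodrigues(s["ee_rot"])[0];print(s["tool_pos"],"yaw",np.degrees(np.arctan2(Rt[1,0],Rt[0,0])),"z",Rt[:,2],s["opening"])
im,W,C=cam("wrist");K,R,t=C;np.savez("w3.npz",im=im,W=W,K=K,R=R,t=t)
u,v=proj(C,[.524,-.235,.103]);print(u,v)
cv2.imwrite("pics/h.png",im)
E
```

```text
time: 8.38
tool_pos: [0.5143, -0.0244, 0.225]
ee_rot: [-1.979, -2.438, -0.0]
contact_force: [0.7, 1.0, -1.6]
opening: 0.12
time: 9.0
tool_pos: [0.5643, -0.2479, 0.224]
ee_rot: [-2.493, -1.908, -0.0]
contact_force: [-0.3, -0.2, -1.6]
opening: 0.126
time: 9.62
tool_pos: [0.5644, -0.2471, 0.2243]
ee_rot: [-2.492, -1.909, -0.001]
contact_force: [1.4, 0.1, -2.2]
opening: 0.125
[ 0.5643686  -0.24707411  0.22429023] yaw 74.92624903984444 z [-0.00114821  0.00202497 -0.99999729] 0.12477549074842437
262.4419238228497 144.88333028224088
```

View pics/h.png

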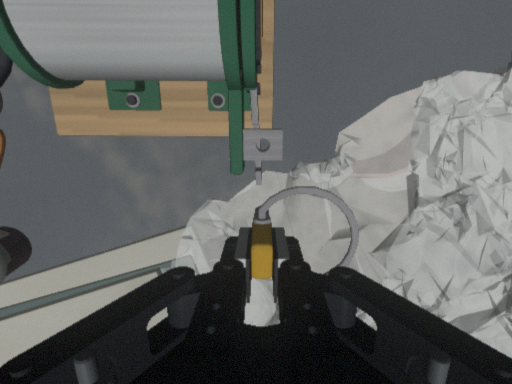

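The view shows the tongue at (263,145) with its hole, the pin held upright at (262,245), its shank at (262,213), and the ring to the right (front). I refine the hole and tip positions.

```bash
python3 - <<'E'
import numpy as np,cv2
d=np.load("w3.npz");im,W,K,R,t=[d[k] for k in("im","W","K","R","t")];c=-R.T@t
def ray(u,v,z):
    w=R.T@np.linalg.inv(K)@[u,v,1]; return c+w*(z-c[2])/w[2]
ex=np.array([np.cos(np.radians(-105)),np.sin(np.radians(-105))]);ey=np.array([-ex[1],ex[0]])
m=(abs(W[...,2]-.1035)<.0035);m[:115]=0;m[175:]=0;m[:,:235]=0;m[:,300:]=0
P=W[m];print(len(P),"z",np.median(P[:,2]));h0=np.array([.524,-.2347])
a=(P[:,:2]-h0)@ex*1000;b=(P[:,:2]-h0)@ey*1000
print("rect",cv2.minAreaRect((P[:,:2]*1000).astype(np.float32)))
print("ext x pct",np.percentile(a,[0,1,5,50,95,99,100]).round(1),"y",np.percentile(b,[0,1,5,50,95,99,100]).round(1))
g=cv2.cvtColor(im,cv2.COLOR_BGR2GRAY).astype(int);print(g[126:166,240:288:1][::1,4:44])
k=np.zeros_like(g);k[136:154,253:273]=g[136:154,253:273]<85
v,u=np.nonzero(k);print("hole px",u.mean(),v.mean(),len(u),ray(u.mean(),v.mean(),.103))
print((W[200:232:2,262]*1000).round());print(c)
E
```

```text
1190 z 0.10314163205795959
rect ((524.2669067382812, -234.86328125), (36.07049560546875, 53.0104866027832), 73.90152740478516)
ext x pct [-17.8 -17.5 -15.9   2.5  17.1  18.3  18.4] y [-26.3 -25.4 -19.1  -1.6  13.1  25.6  26.8]
[[113 137 137 ...  93  88  94]
 [111 131 134 ...  91  88  95]
 [ 88 102 103 ...  83  92  93]
 ...
 [ 61  91  95 ...  99  94 100]
 [ 60  90  91 ...  94  95  96]
 [ 61  91  95 ...  95  97  96]]
hole px 263.2121212121212 148.6060606060606 33 [ 0.52745899 -0.23519435  0.103     ]
[[ 596. -254.   36.]
 [ 599. -255.   35.]
 [ 546. -242.  205.]
 [ 546. -242.  206.]
 [ 547. -242.  207.]
 [ 548. -242.  207.]
 [ 549. -243.  207.]
 [ 551. -243.  207.]
 [ 552. -243.  207.]
 [ 553. -244.  207.]
 [ 553. -244.  210.]
 [ 555. -244.  210.]
 [ 555. -244.  210.]
 [ 555. -244.  215.]
 [ 555. -244.  217.]
 [ 555. -244.  219.]]
[ 0.49480729 -0.22842932  0.35917716]
```

```bash
python3 - <<'E'
import numpy as np,cv2
ex=np.array([np.cos(np.radians(-105)),np.sin(np.radians(-105))]);ey=np.array([-ex[1],ex[0]]);h0=np.array([.524,-.2347])
for f,box in(("w3.npz",(115,175,235,300)),("w2.npz",(250,300,120,175))):
    d=np.load(f);im,W,K,R,t=[d[k] for k in("im","W","K","R","t")];c=-R.T@t
    m=abs(W[...,2]-.1035)<.005;n=np.zeros_like(m);n[box[0]:box[1],box[2]:box[3]]=1;m&=n
    P=W[m];a=(P[:,:2]-h0)@ex*1000;b=(P[:,:2]-h0)@ey*1000
    for lo in range(-19,16,3):
        s=(a>=lo)&(a<lo+3);print(f,lo,s.sum(),b[s].min().round(1) if s.any() else 0,b[s].max().round(1) if s.any() else 0)
    # rectify tongue plane to 0.25 mm grid
    xs=np.arange(-25,25,.25);A,B=np.meshgrid(xs,xs)
    G=np.stack([h0[0]+(A*ex[0]+B*ey[0])/1e3,h0[1]+(A*ex[1]+B*ey[1])/1e3,0*A+.103],-1)
    q=(G@R.T+t)@K.T;uv=(q[...,:2]/q[...,2:]).astype(np.float32)
    o=cv2.remap(im,uv[...,0],uv[...,1],cv2.INTER_CUBIC);o=cv2.resize(o,(400,400))
    for i in range(0,400,40): cv2.line(o,(i,0),(i,6),(0,0,255),1);cv2.line(o,(0,i),(6,i),(0,0,255),1)
    cv2.circle(o,(200,200),50,(0,0,255),1)
    globals()[f[:2]]=o
cv2.imwrite("pics/i.png",np.hstack([w3,w2]))
E
```

```text
w3.npz -19 56 -14.2 13.1
w3.npz -16 104 -14.1 13.1
w3.npz -13 111 -14.2 13.2
w3.npz -10 92 -14.1 13.2
w3.npz -7 82 -14.1 13.0
w3.npz -4 77 -14.1 13.1
w3.npz -1 57 -14.1 26.7
w3.npz 2 85 -25.4 26.8
w3.npz 5 152 -26.3 26.7
w3.npz 8 124 -26.3 13.2
w3.npz 11 92 -14.1 13.1
w3.npz 14 98 -14.2 13.2
w2.npz -19 60 -14.7 7.8
w2.npz -16 47 -14.3 9.3
w2.npz -13 59 -14.7 10.0
w2.npz -10 60 -14.3 11.6
w2.npz -7 46 -14.3 12.9
w2.npz -4 48 -14.8 13.8
w2.npz -1 38 -14.7 14.1
w2.npz 2 91 -31.3 14.0
w2.npz 5 102 -32.1 13.2
w2.npz 8 80 -32.0 13.8
w2.npz 11 66 -15.1 13.3
w2.npz 14 60 -24.3 13.9
```

View pics/i.png

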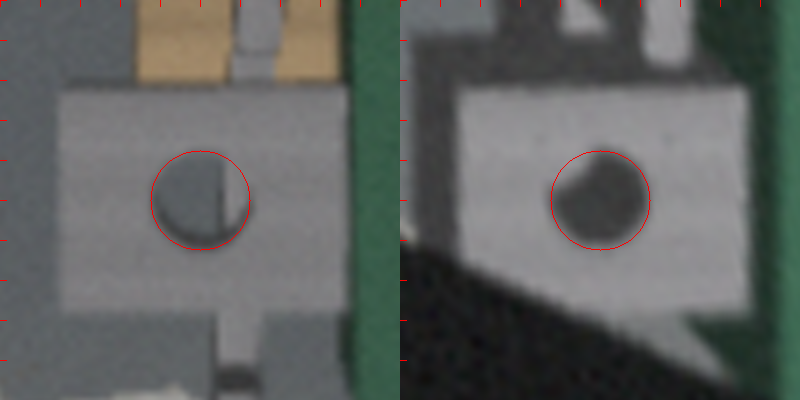

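In both rectified views the hole is centred on my estimate of (524.0,-234.7) within about 0.3 mm, and the keeper covers the rear few millimetres of the bore, as described. I align and insert.

```bash
python3 -m inch '[[0,0,0,-20,6,0,0],[0,0,0,-40.6,12.4,0,0],[0,0,0,-40.6,12.4,-20,0],[0,0,0,-40.6,12.4,-40,0],[0,0,0,-40.6,12.4,-44,0]]'
python3 -m inch '[[0,0,0,0,0,0,0],[0,0,0,0,0,0,0],[0,0,0,0,0,0,0],[0,0,0,0,0,0,0],[0,0,0,0,0,0,0]]'
python3 - <<'E'
from h import *
s=r.observe();Rt=cv2.Rodrigues(s["ee_rot"])[0];print(s["tool_pos"],"yaw",np.degrees(np.arctan2(Rt[1,0],Rt[0,0])),"z",Rt[:,2],s["opening"])
E
```

```text
time: 10.3
tool_pos: [0.523, -0.2342, 0.1792]
ee_rot: [-2.49, -1.908, 0.001]
contact_force: [-0.3, -0.5, -2.0]
opening: 0.125
time: 10.92
tool_pos: [0.523, -0.2342, 0.1794]
ee_rot: [-2.49, -1.908, 0.001]
contact_force: [0.6, 0.2, -2.3]
opening: 0.126
[ 0.52303228 -0.23422643  0.17936617] yaw 74.92514100873498 z [-0.00281712  0.00308767 -0.99999127] 0.1258578698964642
```

```bash
python3 -m inch '[[0,0,0,1,-0.5,0,0],[0,0,0,1,-0.5,-4,0],[0,0,0,1,-0.5,-9,0],[0,0,0,1,-0.5,-14,0],[0,0,0,1,-0.5,-18,0]]'
python3 -m inch '[[0,0,0,0,0,-2,0],[0,0,0,0,0,-4,0],[0,0,0,0,0,-6,0],[0,0,0,0,0,-8,0],[0,0,0,0,0,-10,0]]'
```

```text
time: 11.55
tool_pos: [0.5238, -0.2346, 0.1607]
ee_rot: [-2.49, -1.908, 0.001]
contact_force: [-0.1, 0.3, -1.8]
opening: 0.121
time: 12.18
tool_pos: [0.5239, -0.2346, 0.1507]
ee_rot: [-2.49, -1.908, 0.001]
contact_force: [0.4, -0.3, -1.3]
opening: 0.123
```

```bash
python3 -m inch '[[0,0,0,0,0,-2,0],[0,0,0,0,0,-4,0],[0,0,0,0,0,-6,0],[0,0,0,0,0,-8,0],[0,0,0,0,0,-10,0]]'
python3 -m inch '[[0,0,0,0,0,-2,0],[0,0,0,0,0,-4,0],[0,0,0,0,0,-6,0],[0,0,0,0,0,-8,0],[0,0,0,0,0,-10,0]]'
```

```text
time: 12.8
tool_pos: [0.5243, -0.2345, 0.1421]
ee_rot: [-2.491, -1.909, -0.001]
contact_force: [-2.1, 2.6, 8.5]
opening: 0.126
time: 13.42
tool_pos: [0.5243, -0.2345, 0.1336]
ee_rot: [-2.492, -1.91, -0.002]
contact_force: [-3.3, 1.5, 10.0]
opening: 0.123
```

```bash
python3 -m inch '[[0,0,0,0,0,-2,0],[0,0,0,0,0,-4,0],[0,0,0,0,0,-6,0],[0,0,0,0,0,-7,0],[0,0,0,0,0,-7,0]]'
python3 -m inch '[[0,0,0,0,0,-2,0],[0,0,0,0,0,-4,0],[0,0,0,0,0,-4,0],[0,0,0,0,0,-4,0],[0,0,0,0,0,-4,0]]'
```

```text
time: 14.05
tool_pos: [0.5242, -0.2344, 0.1287]
ee_rot: [-2.492, -1.911, -0.002]
contact_force: [-3.9, 2.8, 12.4]
opening: 0.123
time: 14.68
tool_pos: [0.5243, -0.2344, 0.1285]
ee_rot: [2.492, 1.911, 0.003]
contact_force: [-7.5, 4.3, 22.0]
opening: 0.122
```

The pin hit a hard stop at TCP z 128.5 mm with 22 N, so the head is on the tongue. I open, back off up and to the front, and check the pin and ring from depth.

```bash
python3 -m inch '[[0,0,0,0,0,0,30],[0,0,0,0,0,0,30],[0,0,0,0,0,0,30],[0,0,0,0,0,20,30],[0,0,0,0,0,50,30]]'
python3 -m inch '[[0,0,0,0,0,10,30],[0,0,0,10,30,10,0],[0,0,0,20,66,10,0],[0,0,0,20,66,10,0],[0,0,0,20,66,10,0]]'
cat > ringm.py <<'E'
from h import *
import sys
s=r.observe();Rt=cv2.Rodrigues(s["ee_rot"])[0];print(s["tool_pos"],"z",Rt[:,2].round(3),s["opening"],s["contact_force"].round(1))
h=np.array([.524,-.2347]);d=np.array([np.cos(np.radians(75)),np.sin(np.radians(75))]);l=np.array([d[1],-d[0]])
im,W,C=cam("wrist",sys.argv[1] if len(sys.argv)>1 else None)
D=(W[...,:2]-h)@d*1e3;L=(W[...,:2]-h)@l*1e3;Z=W[...,2]*1e3
hsv=cv2.cvtColor(im,cv2.COLOR_BGR2HSV)
y=(hsv[...,0]>18)&(hsv[...,0]<34)&(hsv[...,1]>140)&(abs(D)<15)&(abs(L)<20)&(Z>110)&(Z<160)
if y.any(): T=y&(Z>Z[y].max()-4);print("head top z",np.percentile(Z[y],[50,95]),"D",D[T].min(),D[T].max(),"L",L[T].min(),L[T].max())
for lo in range(20,66,6):
    m=(D>=lo)&(D<lo+6)&(abs(L)<36)&(Z>40)&(Z<135)
    if m.any(): print(lo,m.sum(),"L",L[m].min().round(1),L[m].max().round(1),"Z",np.percentile(Z[m],[5,50,95]).round(1))
E
python3 ringm.py pics/j.png
```

```text
time: 15.3
tool_pos: [0.5234, -0.234, 0.1774]
ee_rot: [-2.492, -1.91, -0.001]
contact_force: [0.8, 0.7, 0.4]
opening: 0.353
time: 15.92
tool_pos: [0.5431, -0.1681, 0.1866]
ee_rot: [-2.491, -1.91, 0.0]
contact_force: [0.4, -1.2, 0.4]
opening: 0.001
[ 0.54313658 -0.1680855   0.18656479] z [-0.002  0.002 -1.   ] 0.0006827383922224437 [ 0.4 -1.2  0.4]
head top z [139.97838389 141.81238628] D -5.350211976245568 6.072701290251377 L -9.649294474393473 9.534530518131595
20 84 L -31.4 31.8 Z [111.4 113.3 114.5]
26 87 L -31.4 31.6 Z [111.8 114.1 115.4]
32 92 L -30.8 35.8 Z [112.5 114.8 115.9]
38 125 L -28.6 35.7 Z [ 41.6 115.2 116.4]
44 133 L -24.7 34.9 Z [ 45.3 115.9 117.3]
50 262 L -19.3 36.0 Z [ 45.6 116.7 118. ]
56 83 L -8.3 36.0 Z [ 43.   47.7 116.9]
62 58 L 26.6 35.9 Z [42.7 46.7 51.3]
```

The head top reads 141 mm, which is 103 + 38, so the pin is seated. The ring stands level with its top at about 117 mm, reaching 57 mm to the front and centred. I tilt the closed fingers 25° and position them above the ring end.

```bash
python3 -m inch '[[-9.7,2.6,0,0,0,0,0],[-19.3,5.2,0,0,0,-20,0],[-24.1,6.5,0,-2.5,-4.5,-40,0],[-24.1,6.5,0,-2.5,-4.5,-56,0],[-24.1,6.5,0,-2.5,-4.5,-56,0]]'
python3 ringm.py
```

```text
time: 16.6
tool_pos: [0.5396, -0.1735, 0.1293]
ee_rot: [2.255, 1.726, -0.5]
contact_force: [-0.4, -0.4, -0.3]
opening: 0.003
[ 0.53963898 -0.17353592  0.12934536] z [-0.114 -0.404 -0.908] 0.0033722100805245103 [-0.4 -0.4 -0.3]
head top z [132.38531975 141.3096264 ] D -5.906796550375975 6.596622948246293 L -9.79080335605164 9.411721233087977
20 104 L -31.5 31.6 Z [111.3 113.4 114.4]
26 79 L -31.3 29.9 Z [112.2 114.  115.2]
32 73 L -31.0 -24.7 Z [113.  114.6 115.7]
38 87 L -28.8 -21.3 Z [113.4 115.3 116.2]
44 136 L -25.3 32.6 Z [ 41.  115.8 117.1]
50 224 L -19.9 35.9 Z [ 43.8 115.8 132.7]
56 163 L -13.3 35.9 Z [ 43.4  48.8 133.8]
62 216 L -13.6 36.0 Z [ 42.6  51.  134. ]
```

```bash
python3 -m inch '[[0,0,0,0,0,-8,0],[0,0,0,0,-0.5,-15,0],[0,0,0,0,-1,-21,0],[0,0,0,-0.5,-2,-26,0],[0,0,0,-0.5,-2.5,-31,0]]'
python3 -m inch '[[0,0,0,-0.5,-2,-4,0],[0,0,0,-1,-4,-8,0],[0,0,0,-1.6,-6,-11,0],[0,0,0,-2,-8,-14,0],[0,0,0,-2.6,-10,-16,0]]'
python3 ringm.py
```

```text
time: 17.27
tool_pos: [0.5398, -0.1767, 0.0994]
ee_rot: [2.254, 1.724, -0.499]
contact_force: [-0.7, -0.7, 0.9]
opening: 0.001
time: 17.9
tool_pos: [0.537, -0.1869, 0.0831]
ee_rot: [2.254, 1.724, -0.499]
contact_force: [0.6, -0.4, -0.3]
opening: 0.003
[ 0.53702655 -0.18692279  0.08314519] z [-0.113 -0.405 -0.907] 0.0033128470191269885 [ 0.6 -0.4 -0.3]
head top z [131.13163937 141.18030088] D -5.776803720479394 6.968029854260351 L -10.256888697536882 9.487827440359478
20 138 L -31.8 -26.2 Z [90.  93.2 96.5]
26 127 L -30.8 -22.7 Z [85.4 88.4 91.4]
32 146 L -28.2 -12.2 Z [80.8 83.5 86.7]
38 388 L -22.0 -7.0 Z [ 77.1  88.6 134.4]
44 651 L -14.7 -3.0 Z [ 83.4 123.  134.6]
50 596 L -14.1 -2.7 Z [ 81.5 105.4 134. ]
56 1112 L -14.9 31.1 Z [ 77.7 110.7 131.8]
62 1210 L -13.6 31.2 Z [ 44.8 110.8 130.1]
```

The ring is at about 51°, following the finger; dead centre is 47.5°. I continue along the arc.

```bash
python3 -m inch '[[0,0,0,-0.8,-3,-3,0],[0,0,0,-1.6,-6,-6,0],[0,0,0,-2.3,-8.7,-8,0],[0,0,0,-2.8,-10.5,-9,0],[0,0,0,-2.8,-10.5,-9,0]]'
python3 ringm.py
```

```text
time: 18.58
tool_pos: [0.5339, -0.1977, 0.0739]
ee_rot: [2.255, 1.723, -0.5]
contact_force: [0.3, 0.2, 0.1]
opening: -0.003
[ 0.53393344 -0.19772999  0.07391479] z [-0.113 -0.405 -0.907] -0.0031929140101981555 [0.3 0.2 0.1]
head top z [130.25348579 141.19356407] D -5.483753938177401 6.2323738116136 L -10.439976748126071 4.790828484304834
20 84 L -13.3 7.8 Z [127.5 132.3 134.7]
26 712 L -15.3 8.2 Z [ 81.3 129.4 134.5]
32 1545 L -15.0 8.0 Z [ 79.5 128.7 133.9]
38 830 L -13.5 0.2 Z [ 73.5 115.2 127.9]
44 984 L -18.1 10.0 Z [ 74.3 102.1 124.1]
50 1397 L -18.5 28.5 Z [ 79.7 108.9 133.2]
56 951 L -18.4 28.1 Z [ 87.7 111.6 134. ]
62 606 L -18.3 -2.7 Z [100.9 112.4 127.2]
```

The ring is no longer in front, so it seems to have snapped over. I back off to the front and look.

```bash
python3 -m inch '[[0,0,0,10,40,5,0],[0,0,0,22,85,15,0],[0,0,0,30,130,30,0],[0,0,0,35,160,40,0],[0,0,0,35,160,40,0]]'
python3 - <<'E'
from h import *
h=np.array([.524,-.2347]);d=np.array([.2588,.9659]);l=np.array([d[1],-d[0]])
out=[]
for n in("wrist","side"):
    im,W,C=cam(n);D=(W[...,:2]-h)@d*1e3;L=(W[...,:2]-h)@l*1e3;Z=W[...,2]*1e3
    for lo in range(45,120,8):
        m=(abs(D)<15)&(abs(L)<40)&(Z>=lo)&(Z<lo+8)
        if m.any(): print(n,lo,m.sum(),"D",np.percentile(D[m],[5,50,95]).round(1),"L",np.percentile(L[m],[5,95]).round(1))
    u,v=proj(C,[.524,-.2347,.09]).astype(int);print(n,u,v)
    w=60 if n=="wrist" else 40;u=np.clip(u,w,511-w);v=np.clip(v,w,383-w);out.append(cv2.resize(im[v-w:v+w,u-w:u+w],(400,400),interpolation=2))
cv2.imwrite("pics/k.png",np.hstack(out))
E
```

```text
time: 19.25
tool_pos: [0.5703, -0.0355, 0.1148]
ee_rot: [2.251, 1.727, -0.496]
contact_force: [-0.2, -0.2, 0.9]
opening: 0.001
wrist 53 182 D [1.5 3.6 4.8] L [-16.1  16. ]
wrist 61 277 D [-5.5  2.2  5.7] L [-34.5  26. ]
wrist 69 624 D [-5.6 -3.5  6.5] L [-36.4  29.8]
wrist 77 463 D [-5.8 -3.7  6.4] L [-37.7  33.8]
wrist 85 417 D [-6.6 -4.2  3.6] L [-38.   34.6]
wrist 93 462 D [-6.9 -3.5  6.7] L [-38.2  34.7]
wrist 101 938 D [-7.3  2.2 12.9] L [-36.   32.1]
wrist 109 392 D [0.7 5.3 7.1] L [-16.1  14.9]
wrist 117 299 D [1.6 5.5 6.9] L [-9.5  8.3]
wrist 70 199
side 45 2 D [4.  4.1 4.2] L [-6.8 -3.1]
side 53 14 D [0.  3.8 7.8] L [-17.2  17.1]
side 61 27 D [-7.3 -2.3  6.9] L [-35.3  29.4]
side 69 39 D [-8.  -2.1  7.4] L [-34.6  26.5]
side 77 26 D [-9.8 -2.1  5.2] L [-35.   34.7]
side 85 24 D [-8.7 -0.5 14. ] L [-35.6  31.4]
side 93 33 D [-9.7  0.6 13.6] L [-35.3  33.2]
side 101 35 D [-12.4   1.5   9.5] L [-37.6  23.3]
side 109 15 D [-4.5  4.1 10.8] L [-19.6  11.6]
side 117 11 D [-1.5  3.4  9.8] L [-10.9   4.1]
side 242 164
```

View pics/k.png

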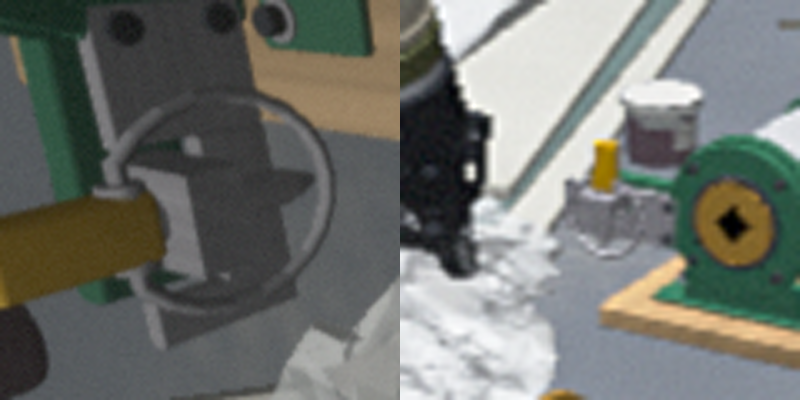

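The ring hangs round the tongue in the shank plane (end at D ≈ 2 mm, z ≈ 55), the head is on the tongue and the gate is flush. Handing in.

```bash
python3 -c "
from cell import r
print(r.observe()['contact_force'],r.sign_off())"
```

```text
the job is handed in; nothing more can be done
[-0.13935174 -0.23634284 -0.11724932] None
```

The extruder is locked up and handed in at about 19.4 s of the 69 s allowed. I swung the gate shut and took the pin from the rack. I turned its ring to the front and pressed it past the keeper onto a hard stop (about 22 N), then let go. With closed fingers I pushed the ring down past dead centre, and it snapped shut.

- **Pin:** the head top measured 141 mm above the bench, which is right for a head sitting on the tongue (103 + 38 mm).
- **Ring:** it hangs round the tongue in the plane of the shank. Its lower end is about 55 mm above the bench and within about 2 mm of the pin axis, past the pin tip.
- **Gate:** it looked flush in the last side picture.
- **Robot:** it was touching nothing at hand-in, with residual force under 0.3 N.

No check failed or disagreed. I did not re-measure the tubs, cup and tile at the end, but the arm did not go near them.

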